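Refill the laundry room's tablet dosing station

ROBOT

A 6-joint arm with a two-finger parallel gripper is mounted at the origin on the work surface. World frame = base frame: x ahead of the robot, y to its left, z up, the work surface at z = 0. Lengths are in m, angles in rad, forces in N, time in s.
With the tool pointing down it reaches from about 0.35 to 0.775 m from the base axis. Payload 5.5 kg.
Tool frame: the origin (TCP) lies between the finger pads; the fingertips stand 8 mm ahead of it and the grasp point (between the pads) lies 11 mm behind it; z points along the fingers, y is the line along which they close (so a half turn about z gives the same grasp; the last joint's range is limited). The gripper opens to 85 mm and grips with 20 to 120 N. Pads are 22 mm wide; open, the fingers measure 114 mm over their backs; the gripper's body (76 mm by 85 mm) begins 54 mm behind the grasp point. The pads swing forward as they close: fully open they stand 13 mm farther back than shut.
Start: joints at [-1.324, 0.313, 0.046, 1.304, 0, 1.431], TCP at [0.217, -0.533, 0.239] pointing down, gripper open.
Joint ranges: [-2.76, 2.76], [-0.86, 1.69], [-1.03, 1.26], [-2.2, 2.34], [-1.47, 1.5], [-3.14, 3.14]. Speed limits (rad/s): [2.57, 2.57, 3.14, 3.14, 3.14, 3.14].

INTERFACE

Orientations are given as a unit quaternion [w, x, y, z].
In Python, from workcell import env gives the robot as it stands.
- The arm moves only by the tool move_arm, never from a script. Its argument "moves" is one flat list of numbers, 5 for each row, row after row: the shift along the world's x, y, z in m, then the turn about the world's z in rad, then the finger opening in m, from 0 to 0.0854. A call has 1 to 12 rows; each row is the pose to reach, as a shift and turn from the pose commanded when the call began; what a row does not reach only later rows make up. A row lasts 1/12 s, in which the tool goes at most 41.7 mm and 7.16 degrees, less where a joint would pass 70% of its speed; a pose out of reach is approached as far as the arm can. A call with a gripper value outside its range is refused whole. The fingers move at their own pace and stop on an object; "newtons" is the grip in N (left out, the last holds). Time passes only in rows, so rows that repeat a pose let the fingers close. It gives the time, the measured TCP pose, the force, the opening and the grip force at its end, in the units of the state.
- env.get_state(): the state, without advancing time (a new reading comes with each control period).
- env.read_camera(name): name is "side" or "top" or "wrist"; returns a dict with "pixels" (420x560x3 uint8, red, green, blue), "camera_matrix" (3x3 intrinsics, pixels), "distortion" ([k1, k2, p1, p2, k3] as OpenCV has them; the pictures are not rectified), "rvec" (rotation vector, rad) and "tvec" (3), from world to camera coordinates, as OpenCV has them. Camera axes: x right, y down, z forward; pixel columns grow to the right and rows downward; lengths in m; the calibration is good to about 2 mm. A picture is of the moment at which its call begins. There is no depth.
- env.hand_in(): hands the job in; it is judged then, once.
The state is a dict: "clock": time; "joint_pos": joint angles; "qvel": joint speeds; "tau": joint torques, N m; "tcp_pos": TCP position; "orientation": TCP orientation; "wrist_force": force on the tool from outside, world axes, zero at the start; "ft_torque": the same for the moment, N m; "finger_gap": finger opening in m; "grip_force": force on a finger pad.
Only numpy, scipy, OpenCV 4.12 (cv2) and the standard library are available. Lean on these libraries where they do the work, as an engineer would, in place of code of your own. Each camera call takes 0.05 s, during which the arm holds its last target. There are 200 camera calls.

TASK

Turn the handwheel counter-clockwise to open the dosing station's sliding cover all the way, then refill it: put every blue detergent tablet lying on the worktop into the compartment with the blue mat and every orange descaler puck into the one with the orange mat. Then turn the handwheel back until the cover's red front edge lines up with the green airing marks, and let go. Move the cover by its wheel only, not by pushing it, and leave the bottle, the measuring cup and the jar standing where they are.

Things in the scene. Friction and masses are not known exactly. Their poses are not given: they have to be found in the camera images.
- station: White dosing station, fixed; its place varies. Origin on the worktop under the hopper's centre; x points to the back (away from the robot), y left, z up. Hopper: 136 (x) x 270 (y) mm, 70 high, open on top, parted by a 6 mm wall into two compartments, each 119 (x) x 120 (y) inside, centred at x 0, y -63 and +63. Behind it a deck 70 high, x 61 to 186, onto which the cover slides.
- hopper_rim (a point): Point at the hopper's centre, at rim height (z 70 mm), on the wall between the compartments. From the rim down to the coloured floor mats (top at z 9 mm) each compartment is 61 mm deep. Aluminium guide rails beside the cover reach z 81 mm (visual only, no resistance). A grey gear housing 62 mm high on the left side carries the handwheel.
- airing_mark (a point): Middle of the left green airing mark, station x -31, y 146, z 85 mm: a bright green strip 6 mm wide and 44 mm long (along y) across the rail beside the cover; a second one lies at y -146. Visual only. The cover's front edge lies over them at cover value 0.030.
- cover (a joint): Grey sliding cover on the hopper, 124 (x) x 248 (y) x 6 mm, underside at z 71.5 mm, red strip along its front edge. Value in m: 0 = shut (front edge at the hopper's front), 0.12 = fully open (slid back along station +x). Geared to the handwheel, 0.020 m per rad; the gear holds it: it does not yield to pushes under about 20 N.
- wheel (a joint): Handwheel angle about its upright axis, rad: 0 = cover shut, 6.0 = fully open, growing counter-clockwise seen from above (counter-clockwise opens). Stops at -0.05 and 6.05. Steady friction 0.45 N m (7.5 N at the rim); it stays where it is left.
- wheel_hub (a point): Centre of the level handwheel in the rim's plane, 130 mm up, station x 30, y 215. Rim radius 60 mm to the middle of its 12 mm round bar, black with a red band; hub 28 mm across, 9 mm above and below. Three 8 mm spokes in the rim's plane at 0, 120, 240 deg from the red band. Site x points to the band: along station +x at angle 0. Post below: 60 wide, to z 80.
- cover_edge (a point): Middle of the cover's front edge, upper face; at station x = -61 mm + the cover's value, z 77.5 mm.
- mat_blue: Blue floor mat, 117 x 117 x 3 mm, fixed: it marks the compartment for the detergent tablets. It lies in the left or in the right compartment. Origin at the centre of its underside, 6 mm above the worktop; axes as the station's.
- mat_orange: Orange floor mat, 117 x 117 x 3 mm, fixed: it marks the compartment for the descaler pucks, in the compartment where the blue mat is not. Origin at the centre of its underside, 6 mm above the worktop; axes as the station's.
- tab0: Detergent tablet: blue block with a white middle layer, 44 mm (x) by 30 mm (y) by 18 mm (z), about 30 g, loose. Origin at the centre of its underside. May be absent.
- tab1: Detergent tablet: blue block with a white middle layer, 44 mm (x) by 30 mm (y) by 18 mm (z), about 30 g, loose. Origin at the centre of its underside. May be absent.
- tab2: Detergent tablet: blue block with a white middle layer, 44 mm (x) by 30 mm (y) by 18 mm (z), about 30 g, loose. Origin at the centre of its underside. May be absent.
- tab3: Detergent tablet: blue block with a white middle layer, 44 mm (x) by 30 mm (y) by 18 mm (z), about 30 g, loose. Origin at the centre of its underside. May be absent.
- puck0: Descaler puck: orange disc with a white middle layer, 36 mm in diameter, 20 mm high, about 30 g, loose. Origin at the centre of its underside. May be absent.
- puck1: Descaler puck: orange disc with a white middle layer, 36 mm in diameter, 20 mm high, about 30 g, loose. Origin at the centre of its underside. May be absent.
- puck2: Descaler puck: orange disc with a white middle layer, 36 mm in diameter, 20 mm high, about 30 g, loose. Origin at the centre of its underside. May be absent.
- puck3: Descaler puck: orange disc with a white middle layer, 36 mm in diameter, 20 mm high, about 30 g, loose. Origin at the centre of its underside. May be absent.
- softener: White bottle of softener, 60 mm in diameter, 130 mm high, standing beyond the work; not needed. Origin at the centre of its underside.
- scoop: Yellow measuring cup, 70 mm across, 70 mm high, not needed. Origin at the centre of its underside.
- jar: Clear jar with a red cap, 56 mm across, 75 mm high, not needed. Origin at the centre of its underside.

How it is judged:
By the outcome, as a careful person would: the job done as asked, in the order asked, and still so for the second after the job is handed in, with the robot touching nothing.
Of tab0, tab1, tab2, tab3, puck0, puck1, puck2, puck3 only 4 to 6 are there at a start; the rules pass over those that are not, and their reading is None.
At some moment in a run one of tab0, tab1, tab2, tab3, puck0, puck1, puck2, puck3 may be knocked a few centimetres aside while the robot is not near it.
Once in a run the grip may slacken for a moment while it holds something.
It also fails if it takes over 210 s, if anything falls off the work surface, if the arm or the gripper's body presses on something with over 40 N, if the wrist force passes 120 N, or if a joint passes its speed limit or range.

## Working session

There is one attempt and no reset: what is moved stays moved. The work goes in short steps, Python scripts to look and compute and a tool call to move; the robot and the scene stay as the last step left them, time stands still between calls to the robot, and variables do not carry over. Pictures are saved under pics/ and viewed, at most 14 in all, crops included, and the job is handed in when it is done.

Besides the shell and the picture viewer there is one more tool, called after "Call:" as a command line: name --argument value ..., lists and objects as JSON in quotes. move_arm: Moves the arm, as the interface text tells. Its arguments: {"type":"object","properties":{"moves":{"type":"array"},"newtons":{"type":"number"}},"required":["moves"]}

```bash
mkdir -p pics; ls
cat > h.py <<'E'
import numpy as np,cv2,pickle,os
from workcell import env
def snap(n,f=None):
    c=env.read_camera(n)
    if f: cv2.imwrite('pics/'+f,c['pixels'][:,:,::-1])
    return c
def ray(c,uv):
    K=np.array(c['camera_matrix']);d=np.array(c['distortion'])
    p=cv2.undistortPoints(np.array(uv,float).reshape(-1,1,2),K,d).reshape(-1,2)
    R=cv2.Rodrigues(np.array(c['rvec'],float))[0];t=np.array(c['tvec'],float).ravel()
    D=np.c_[p,np.ones(len(p))]@R
    return -R.T@t,D
def onz(c,uv,z):
    o,D=ray(c,uv);return o+D*((z-o[2])/D[:,2])[:,None]
def tri(c1,u1,c2,u2):
    o1,D1=ray(c1,[u1]);o2,D2=ray(c2,[u2]);a=D1[0]/np.linalg.norm(D1[0]);b=D2[0]/np.linalg.norm(D2[0])
    s=np.linalg.lstsq(np.c_[a,-b],o2-o1,rcond=None)[0]
    p=o1+a*s[0];q=o2+b*s[1];return (p+q)/2,np.linalg.norm(p-q)
def proj(c,P):
    return cv2.projectPoints(np.array(P,float).reshape(-1,1,3),np.array(c['rvec'],float),np.array(c['tvec'],float),np.array(c['camera_matrix']),np.array(c['distortion'],float))[0].reshape(-1,2)
def blobs(c,lo,hi,amin=30):
    h=cv2.cvtColor(c['pixels'],cv2.COLOR_RGB2HSV);m=cv2.inRange(h,np.array(lo),np.array(hi))
    cs=cv2.findContours(m,cv2.RETR_EXTERNAL,cv2.CHAIN_APPROX_NONE)[0]
    return sorted([k for k in cs if cv2.contourArea(k)>amin],key=lambda k:-cv2.contourArea(k))
BLUE=((100,110,50),(125,255,255));ORG=((8,130,110),(20,255,255));GRN=((45,110,80),(80,255,255));RED=((0,150,80),(5,255,255))
E
python3 - <<'E'
from h import *
t=snap('top','t0.png');s=snap('side','s0.png')
for c in(t,s):
    o,D=ray(c,[(280,210)]);print(o.round(3),D.round(3))
print(env.get_state())
E
```

```text
pics
[ 0.399 -0.063  1.128] [[ 0.166  0.001 -0.986]]
[ 0.096 -0.836  0.778] [[ 0.45   0.66  -0.601]]
{'clock': 0.1, 'joint_pos': array([-1.32362013e+00,  3.13907890e-01,  4.51050041e-02,  1.30355301e+00,
        2.41784540e-05,  1.43117600e+00]), 'qvel': array([-0.00092633, -0.00295972,  0.00405475,  0.00106426, -0.00167312,
        0.0003746 ]), 'tau': array([ 2.03031828e-03, -4.81725562e+01,  2.99244225e+01,  1.26777560e-02,
       -1.66410614e-04, -1.91381289e-06]), 'tcp_pos': array([ 0.21678785, -0.53211922,  0.23851298]), 'orientation': array([-7.79308783e-04,  9.81356478e-01,  1.92194837e-01, -2.98433387e-05]), 'wrist_force': array([ 0.53020185, -0.47978229,  0.21601447]), 'ft_torque': array([-0.03684033,  0.05461725, -0.00597583]), 'grip_force': 0.0, 'finger_gap': 0.08519313993269863}
```

View pics/t0.png

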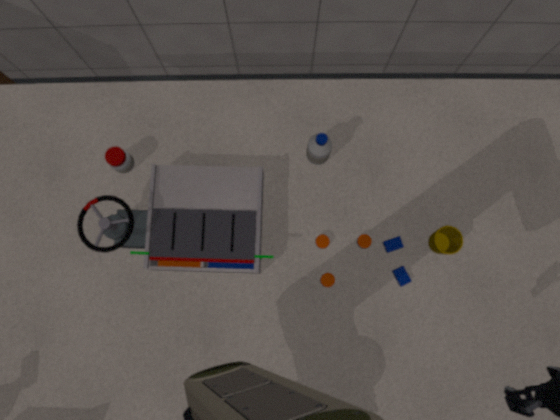

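View pics/s0.png

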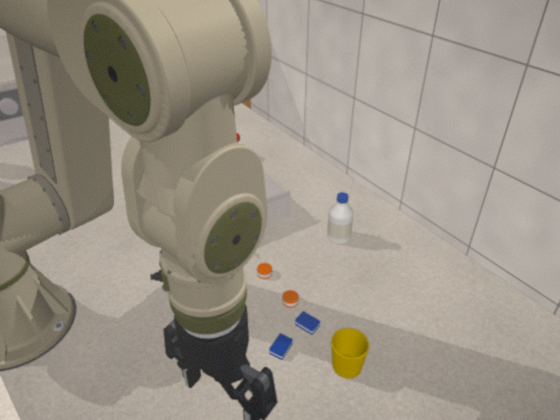

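The top view shows the wheel at (105,223) with its red band at (90,204). The cover's red edge is at row 260, just short of the green marks at row 255. Pucks are at (322,241), (364,241) and (328,280), tablets at (393,243) and (402,276). The orange mat is on the left and the blue on the right. The side view confirms the row of parts and the cup.

Run:
```python
from h import *
t=snap('top');s=snap('side')
def cen(k): 
    m=cv2.moments(k);return (m['m10']/m['m00'],m['m01']/m['m00'])
for n,rg,z in(('B',BLUE,.018),('O',ORG,.02),('G',GRN,.085),('R',RED,.0775)):
    for k in blobs(t,*rg,12):
        u=cen(k);P=onz(t,[u],z)[0];q=onz(t,k.reshape(-1,2),z);r=cv2.minAreaRect((q[:,:2]*1000).astype(np.float32))
        print('top',n,np.round(u,1),cv2.contourArea(k),P.round(4),np.round(r[1],1),round(r[2],1))
for n,rg in(('B',BLUE),('O',ORG),('G',GRN)):
    for k in blobs(s,*rg,12):
        u=cen(k); print('side',n,np.round(u,1),cv2.contourArea(k),onz(s,[u],.018)[0].round(3))
# wheel
h=cv2.cvtColor(t['pixels'],cv2.COLOR_RGB2HSV);g=t['pixels'].max(2)
m=((g<60)*255).astype(np.uint8);m[:,:70]=0;m[:,140:]=0;m[:190]=0;m[256:]=0
cs=max(cv2.findContours(m,cv2.RETR_EXTERNAL,cv2.CHAIN_APPROX_NONE)[0],key=cv2.contourArea)
hull=cv2.convexHull(cs);e=cv2.fitEllipse(cs);print(e,onz(t,[e[0]],.13),[onz(t,[(e[0][0]+dx,e[0][1])],.13).round(4) for dx in(-27,27)])
```

```text
top B [401.5 275.8] 175.0 [ 0.4213 -0.3585  0.018 ] [41.3 29. ] 27.9
top B [393. 244.] 163.0 [ 0.4992 -0.3413  0.018 ] [26.3 42.9] 17.7
top B [229.9 265.2] 153.5 [0.4491 0.0614 0.018 ] [111.2  11. ] 88.2
top B [321.2 138.9] 87.0 [ 0.7718 -0.1699  0.018 ] [28.5 27. ] 89.6
top O [322.1 241.3] 112.0 [ 0.5069 -0.166   0.02  ] [29.6 29.7] 88.9
top G [262.4 256.1] 28.5 [ 0.4668 -0.0212  0.085 ] [39.4  4.6] 89.8
top G [139.1 252.5] 18.0 [0.4758 0.2677 0.085 ] [40.5  4.7] 90.0
top R [114.1 155.5] 233.0 [0.7142 0.3447 0.0775] [44.7 44.9] 47.3
top R [182.1 259. ] 78.0 [0.461  0.1673 0.0775] [149.2   7.4] 88.5
top R [ 90.4 203. ] 31.0 [0.5955 0.3957 0.0775] [10.1 35.7] 36.5
top R [237.9 260.3] 19.0 [0.4576 0.0361 0.0775] [65.5  4.6] 89.9
side B [280.6 344.6] 254.5 [ 0.421 -0.362  0.018]
side B [307.3 321. ] 217.5 [ 0.499 -0.345  0.018]
side B [342.2 197.4] 67.5 [ 0.841 -0.05   0.018]
side O [290.1 296.3] 140.5 [ 0.509 -0.27   0.018]
side O [264.1 268.4] 120.5 [ 0.509 -0.167  0.018]
((108.28073120117188, 224.91293334960938), (51.18202209472656, 62.70974349975586), 110.154052734375) [[0.53487402 0.32759932 0.13      ]] [array([[0.5351, 0.3906, 0.13  ]]), array([[0.5347, 0.2652, 0.13  ]])]
```

Call:
move_arm --moves '[0.15,0.42,0.09,1.184,0.085,0.15,0.42,0.09,1.184,0.085,0.15,0.42,0.09,1.184,0.085,0.15,0.42,0.09,1.184,0.085,0.15,0.42,0.09,1.184,0.085,0.15,0.42,0.09,1.184,0.085,0.15,0.42,0.09,1.184,0.085,0.15,0.42,0.09,1.184,0.085,0.15,0.42,0.09,1.184,0.085,0.15,0.42,0.09,1.184,0.085,0.15,0.42,0.09,1.184,0.085,0.15,0.42,0.09,1.184,0.085]'

```text
clock: 1.2
tcp_pos: [0.3683, -0.1071, 0.3311]
orientation: [0.001, 0.704, 0.71, 0.001]
wrist_force: [0.0, -0.1, -0.8]
finger_gap: 0.0849
grip_force: 0.0
```

Call:
move_arm --moves '[0.1,0.4,0,0,0,0.1,0.4,0,0,0,0.1,0.4,0,0,0,0.1,0.4,0,0,0,0.1,0.4,0,0,0,0.1,0.4,0,0,0,0.1,0.4,0,0,0,0.1,0.4,0,0,0,0.1,0.4,0,0,0,0.1,0.4,0,0,0,0.1,0.4,0,0,0,0.1,0.4,0,0,0]'

```text
clock: 2.2
tcp_pos: [0.4669, 0.289, 0.3279]
orientation: [-0.0, 0.706, 0.708, -0.001]
wrist_force: [-0.5, -0.6, -0.5]
finger_gap: 0.0001
grip_force: 0.0
```

Run:
```python
from h import *
w=snap('wrist','w1.png');pickle.dump(w,open('w1.pkl','wb'));t=snap('top','t1.png');s=snap('side','s1.png')
print(ray(w,[(280,210)]));print(env.get_state()['tcp_pos'],env.get_state()['joint_pos'].round(2))
cv2.imwrite('pics/m1.png',np.vstack([np.hstack([cv2.resize(x['pixels'],(400,300)) for x in (w,s)]),np.hstack([cv2.resize(t['pixels'],(400,300)),np.zeros((300,400,3),np.uint8)])])[:,:,::-1])
```

```text
(array([0.46793731, 0.36278425, 0.46200249]), array([[-0.01435743, -0.27677549, -0.96104018]]))
[0.46673605 0.28647317 0.32928504] [ 0.4   0.25  0.18  1.5  -0.    1.98]
```

View pics/m1.png

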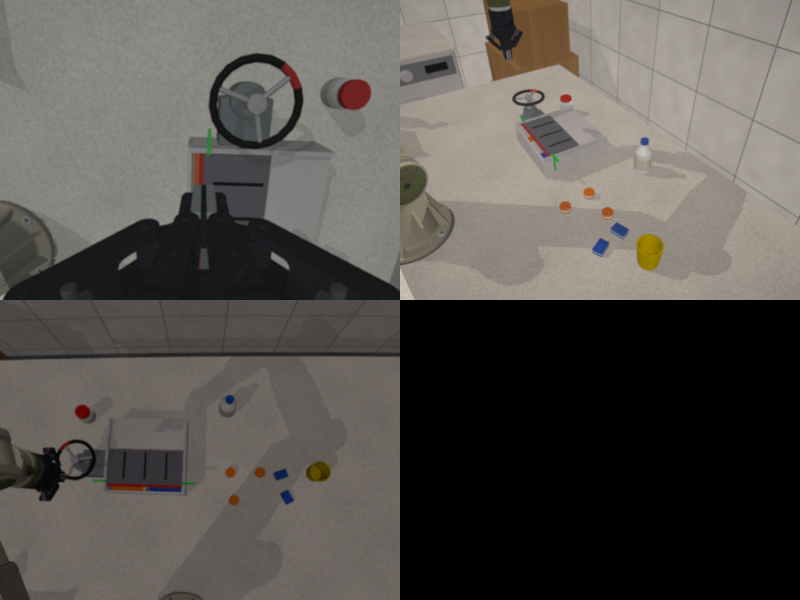

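The wrist view shows the wheel's hub at about (360,144) full-size, with its band at upper right. The side view shows the wheel clear of the arm. Three pucks and two tablets are on the table, with no others in sight.

```bash
cat >> h.py <<'E'
ORG=((3,150,110),(20,255,255))
def circ(q):
    A=np.c_[2*q,np.ones(len(q))];x=np.linalg.lstsq(A,(q**2).sum(1),rcond=None)[0];return x[:2],np.sqrt(x[2]+x[:2]@x[:2])
def ring(c,guess,z=.13,plot=None):
    # outer dark/red rim pixels near guessed circle
    g=c['pixels'].astype(int);d=(g.max(2)<60)|((g[:,:,0]>90)&(g[:,:,1]<50));
    v,u=np.nonzero(d);P=onz(c,np.c_[u,v],z)[:,:2];r=np.linalg.norm(P-guess,axis=1)
    k=abs(r-.06)<.016;P=P[k];out=None
    for i in range(6):
        ce,R=circ(P); k=abs(np.linalg.norm(P-ce,axis=1)-R)<.009;P=P[k]
    return ce,R,len(P)
E
python3 - <<'E'
from h import *
w=pickle.load(open('w1.pkl','rb'));t=snap('top');s=snap('side')
for n,c in(('w',w),('s',s)):
    for z in(.12,.13,.14): print(n,z,ring(c,np.array([.539,.336]),z))
def cen(k): 
    m=cv2.moments(k);return (m['m10']/m['m00'],m['m01']/m['m00'])
for n,c,lst in(('t',t,0),('s',s,0)):
  for nm,rg in(('B',BLUE),('O',ORG),('G',GRN),('R',RED)):
    for k in blobs(c,*rg,12): print(n,nm,np.round(cen(k),1),cv2.contourArea(k))
for nm,rg in(('G',GRN),('R',RED)):
    for k in blobs(w,*rg,12): print('w',nm,np.round(cen(k),1),cv2.contourArea(k), onz(w,[cen(k)],.085).round(4),onz(w,[cen(k)],.13).round(4))
E
```

```text
w 0.12 (array([0.54252133, 0.33395544]), np.float64(0.06152040215954146), 4149)
w 0.13 (array([0.54036921, 0.33479557]), np.float64(0.0597051048105611), 4160)
w 0.14 (array([0.53819707, 0.33563852]), np.float64(0.05790128338099818), 4163)
s 0.12 (array([0.54540316, 0.35082007]), np.float64(0.0602747360660936), 112)
s 0.13 (array([0.54006575, 0.33574581]), np.float64(0.059732287628135185), 184)
s 0.14 (array([0.53407893, 0.3204223 ]), np.float64(0.058502181105106986), 117)
t B [401.5 275.7] 175.0
t B [393. 244.] 164.0
t B [229.9 265.2] 151.0
t B [321.2 138.8] 87.5
t O [322.1 241.1] 117.0
t G [262.5 256.1] 29.5
t G [139.2 252.5] 17.5
t R [114.1 155.5] 223.5
t R [192.8 259.3] 41.5
t R [161.7 258.2] 41.0
t R [ 90.2 203.4] 32.0
t R [229.7 260. ] 13.0
s B [280.6 344.7] 254.5
s B [307.3 321. ] 218.5
s B [342.2 197.5] 70.0
s B [200.8 217.1] 18.5
s O [290.1 296.5] 131.0
s O [230.8 288. ] 124.5
s O [264.1 268.3] 107.0
s O [182.9 194.2] 22.5
s G [216.5 223.4] 46.5
s G [171.  166.2] 13.0
s R [231.5 137.4] 97.5
s R [190.6 196.7] 74.5
w G [292.4 200.3] 113.0 [[0.4768 0.2661 0.085 ]] [[0.4758 0.2777 0.13  ]]
w R [497.4 131.7] 1260.0 [[0.7078 0.3475 0.085 ]] [[0.6792 0.3493 0.13  ]]
w R [407.8 106.3] 326.0 [[0.6021 0.373  0.085 ]] [[0.5861 0.3717 0.13  ]]
w R [281.2 236.6] 179.5 [[0.4638 0.2205 0.085 ]] [[0.4643 0.2375 0.13  ]]
```

Call:
move_arm --moves '[0.105,0.035,0,0,0,0.105,0.035,0,0,0,0.105,0.035,0,0,0,0.105,0.035,-0.04,0,0,0.105,0.035,-0.08,0,0,0.105,0.035,-0.12,0,0,0.105,0.035,-0.14,0,0,0.105,0.035,-0.16,0,0,0.105,0.035,-0.18,0,0,0.105,0.035,-0.2,0,0,0.105,0.035,-0.21,0,0,0.105,0.035,-0.21,0,0]'

```text
clock: 3.45
tcp_pos: [0.5705, 0.3206, 0.117]
orientation: [-0.001, 0.708, 0.707, -0.002]
wrist_force: [-0.6, -0.0, 0.2]
finger_gap: 0.0
grip_force: 0.0
```

Run:
```python
from h import *
s=snap('side')
cv2.imwrite('pics/s2.png',cv2.resize(s['pixels'][100:180,130:240],(660,480))[:,:,::-1])
h=np.array([.5402,.335]);R=.034
a=[-.37+.36*i for i in range(16)]
for x in a: print(round(x,2),(R*np.array([np.cos(x)-np.cos(a[0]),np.sin(x)-np.sin(a[0])])).round(3))
```

```text
-0.37 [0. 0.]
-0.01 [0.002 0.012]
0.35 [0.    0.024]
0.71 [-0.006  0.034]
1.07 [-0.015  0.042]
1.43 [-0.027  0.046]
1.79 [-0.039  0.045]
2.15 [-0.05   0.041]
2.51 [-0.059  0.032]
2.87 [-0.064  0.021]
3.23 [-0.066  0.009]
3.59 [-0.062 -0.002]
3.95 [-0.055 -0.012]
4.31 [-0.045 -0.019]
4.67 [-0.033 -0.022]
5.03 [-0.021 -0.02 ]
```

View pics/s2.png

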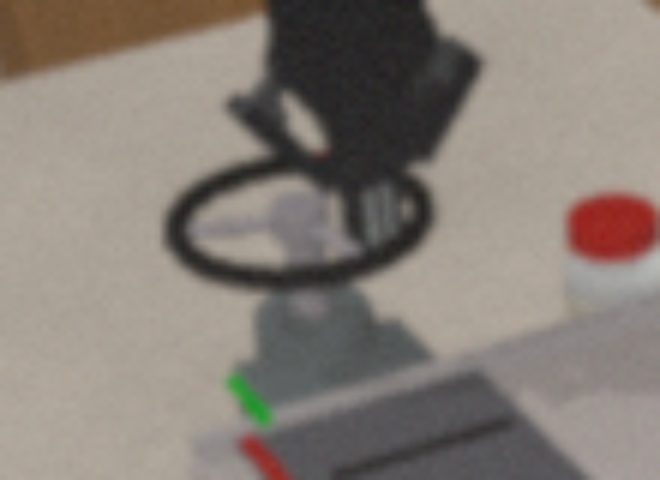

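The fingertips are inside the ring between the hub and the rim, clear of the spokes. Now I push a spoke counter-clockwise.

Call:
move_arm --moves '[0.002,0.006,0,0,0,0.002,0.012,0,0,0,0.001,0.018,0,0,0,0.0,0.024,0,0,0,-0.003,0.029,0,0,0,-0.006,0.034,0,0,0,-0.01,0.038,0,0,0,-0.015,0.042,0,0,0]'

```text
clock: 4.17
tcp_pos: [0.5625, 0.3609, 0.1215]
orientation: [0.006, 0.709, 0.706, 0.001]
wrist_force: [14.2, -11.3, 1.2]
finger_gap: -0.0004
grip_force: 8.2
```

```bash
cat >> h.py <<'E'
HUB=np.array([.5402,.335]);YAW=-.031
def band(c,z=.136):
    for k in blobs(c,*RED,8):
        p=onz(c,k.reshape(-1,2).mean(0)[None],z)[0,:2]-HUB
        if .045<np.linalg.norm(p)<.075: return round(float(np.arctan2(p[1],p[0])-YAW),3),round(float(np.linalg.norm(p)),3)
def edge(c,z=.0775):
    h=cv2.cvtColor(c['pixels'],cv2.COLOR_RGB2HSV);v,u=np.nonzero(cv2.inRange(h,np.array(RED[0]),np.array(RED[1])))
    P=onz(c,np.c_[u,v],z)[:,:2]-np.array([.5023,.1223]);cs,sn=np.cos(YAW),np.sin(YAW);x=P@[cs,sn];y=P@[-sn,cs]
    k=(abs(y)<.12)&(x>-.075)&(x<.09);return (round(float(np.median(x[k])),4),int(k.sum())) if k.any() else None
def wheel():
    for n in('top','side'):
        c=snap(n);print(n,'band',band(c),'edge strip x',edge(c))
E
python3 - <<'E'
from h import *
wheel()
E
```

```text
top band None edge strip x (-0.029, 217)
side band None edge strip x (-0.0267, 124)
```

Call:
move_arm --moves '[-0.006,0.002,0,0,0,-0.012,0.004,0,0,0,-0.024,0.003,0,0,0,-0.035,-0.001,0,0,0,-0.044,-0.01,0,0,0,-0.049,-0.021,0,0,0,-0.051,-0.033,0,0,0,-0.047,-0.044,0,0,0,-0.04,-0.054,0,0,0,-0.03,-0.061,0,0,0,-0.018,-0.064,0,0,0,-0.018,-0.064,0,0,0]'

```text
clock: 5.27
tcp_pos: [0.5326, 0.3019, 0.119]
orientation: [-0.004, 0.706, 0.709, -0.004]
wrist_force: [-15.6, 0.9, 5.8]
finger_gap: 0.0001
grip_force: 7.5
```

Run:
```python
from h import *
wheel()
```

```text
top band (-1.175, 0.059) edge strip x (0.046, 220)
side band (-1.257, 0.065) edge strip x (0.0475, 123)
```

Call:
move_arm --moves '[0.005,0.0,0,0,0,0.009,0.001,0,0,0,0.013,0.002,0,0,0,0.017,0.004,0,0,0,0.02,0.006,0,0,0,0.023,0.008,0,0,0,0.023,0.008,0,0,0,0.023,0.008,0,0,0]'

```text
clock: 6.03
tcp_pos: [0.555, 0.307, 0.1169]
orientation: [-0.003, 0.707, 0.708, -0.007]
wrist_force: [-14.0, -5.6, -0.7]
finger_gap: 0.0001
grip_force: 5.9
```

Run:
```python
from h import *
wheel()
```

```text
top band None edge strip x (0.0587, 251)
side band (-0.518, 0.058) edge strip x (0.0606, 122)
```

Call:
move_arm --moves '[0.002,0.002,0,0,0,0.004,0.004,0,0,0,0.006,0.006,0,0,0,0.007,0.008,0,0,0,0.007,0.008,0,0,0,0.007,0.008,0,0,0]'

```text
clock: 6.63
tcp_pos: [0.561, 0.3131, 0.1162]
orientation: [-0.002, 0.707, 0.707, -0.009]
wrist_force: [-14.6, -11.3, -1.8]
finger_gap: -0.0001
grip_force: 7.3
```

Run:
```python
from h import *
wheel()
```

```text
top band None edge strip x (0.0642, 256)
side band None edge strip x (0.0662, 115)
```

Call:
move_arm --moves '[0.001,0.0015,0,0,0,0.001,0.0015,0,0,0,0.001,0.0015,0,0,0]'

```text
clock: 6.98
tcp_pos: [0.5611, 0.3132, 0.1161]
orientation: [-0.002, 0.707, 0.707, -0.01]
wrist_force: [-16.8, -14.7, 0.6]
finger_gap: 0.0001
grip_force: 9.6
```

Call:
move_arm --moves '[-0.006,-0.005,0,0,0,-0.006,-0.005,0,0,0,-0.006,-0.005,0.04,0,0,-0.006,-0.005,0.08,0,0,-0.006,-0.005,0.12,0,0,-0.006,-0.005,0.15,0,0,-0.046,-0.035,0.2,0,0.06,-0.046,-0.035,0.2,0,0.06,-0.046,-0.035,0.2,0,0.06]'

```text
clock: 7.73
tcp_pos: [0.5239, 0.2833, 0.3271]
orientation: [0.002, 0.707, 0.707, 0.005]
wrist_force: [0.7, 0.6, 0.8]
finger_gap: 0.0361
grip_force: 0.0
```

Run:
```python
from h import *
wheel()
w=snap('wrist','w3.png');print(ring(w,HUB),band(w),edge(w))
g=[onz(w,[k.reshape(-1,2).mean(0)],.085)[0].round(4) for k in blobs(w,*GRN,12)];print(g)
def cen(k): 
    m=cv2.moments(k);return (m['m10']/m['m00'],m['m01']/m['m00'])
t=snap('top','t3.png');s=snap('side')
for n,c in(('t',t),('s',s)):
  for nm,rg in(('B',BLUE),('O',((1,140,100),(20,255,255)))):
    for k in blobs(c,*rg,12): print(n,nm,np.round(cen(k),1),cv2.contourArea(k),onz(c,[cen(k)],.018)[0].round(4))
```

```text
top band (-0.241, 0.057) edge strip x (0.0642, 247)
side band None edge strip x (0.066, 110)
(array([0.54011963, 0.33467295]), np.float64(0.0596895725180851), 4242) (-0.223, 0.057) (0.0655, 765)
[array([0.4779, 0.2683, 0.085 ])]
t B [231.4 244.7] 1964.0 [0.4996 0.0586 0.018 ]
t B [401.6 275.8] 176.0 [ 0.4214 -0.3587  0.018 ]
t B [393. 244.] 166.0 [ 0.4993 -0.3413  0.018 ]
t B [321.2 138.7] 89.5 [ 0.7721 -0.1699  0.018 ]
t O [180.4 243.2] 1805.5 [0.5035 0.1858 0.018 ]
t O [327.5 279.6] 129.0 [ 0.4134 -0.1774  0.018 ]
t O [322. 241.] 125.0 [ 0.5078 -0.1661  0.018 ]
t O [364.4 240.7] 117.5 [ 0.5079 -0.2709  0.018 ]
s B [280.6 344.6] 254.5 [ 0.4215 -0.3623  0.018 ]
s B [307.4 321. ] 219.5 [ 0.4995 -0.3447  0.018 ]
s B [213.3 212.4] 158.0 [0.5108 0.0892 0.018 ]
s B [342.2 197.4] 69.0 [ 0.8409 -0.0503  0.018 ]
s O [208.5  31.8] 2847.0 [1.2515 1.5581 0.018 ]
s O [141.2  46.7] 2287.0 [0.8549 1.5273 0.018 ]
s O [194.3 190.4] 158.0 [0.5142 0.2118 0.018 ]
s O [290.  296.4] 137.0 [ 0.5087 -0.2702  0.018 ]
s O [230.8 288. ] 130.0 [ 0.4145 -0.1778  0.018 ]
s O [264.1 268.4] 114.0 [ 0.5086 -0.1667  0.018 ]
s O [231.5 137.3] 97.0 [0.7593 0.4304 0.018 ]
s O [224.8 181.8] 38.5 [0.608  0.2025 0.018 ]
```

View pics/t3.png

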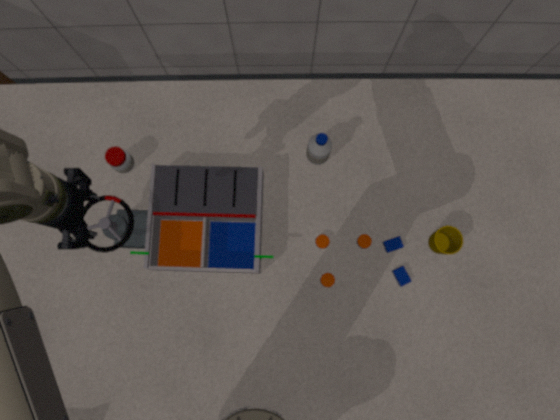

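The cover is fully open: its red edge is at row 215, and the orange mat (180,243) and blue mat (231,245) are fully exposed. The parts haven't moved. Next is the first puck.

Call:
move_arm --moves '[-0.016,-0.45,-0.08,0,0.06,-0.016,-0.45,-0.08,0,0.06,-0.016,-0.45,-0.08,0,0.06,-0.016,-0.45,-0.08,0,0.06,-0.016,-0.45,-0.08,0,0.06,-0.016,-0.45,-0.08,0,0.06,-0.016,-0.45,-0.08,0,0.06,-0.016,-0.45,-0.08,0,0.06,-0.016,-0.45,-0.08,0,0.06,-0.016,-0.45,-0.08,0,0.06,-0.016,-0.45,-0.15,0,0.06,-0.016,-0.45,-0.15,0,0.06]'

```text
clock: 8.98
tcp_pos: [0.5092, -0.1684, 0.1717]
orientation: [0.002, 0.708, 0.706, 0.001]
wrist_force: [0.7, 0.9, 0.1]
finger_gap: 0.0601
grip_force: 0.0
```

Call:
move_arm --moves '[0,0,0,0,0.06,0,0,-0.01,0,0.06,0,0,-0.01,0,0.06]'

```text
clock: 9.23
tcp_pos: [0.5075, -0.1646, 0.1607]
orientation: [-0.002, 0.707, 0.707, -0.0]
wrist_force: [-0.4, 0.9, -0.3]
finger_gap: 0.0598
grip_force: 0.0
```

```bash
cat >> h.py <<'E'
OR2=((1,140,100),(20,255,255))
def items(cams=('top','side')):
    for n in cams:
      c=snap(n)
      for nm,rg in(('B',BLUE),('O',OR2)):
        for k in blobs(c,*rg,12):
            q=onz(c,k.reshape(-1,2),.018)[:,:2];m=cv2.moments(k);p=onz(c,[(m['m10']/m['m00'],m['m01']/m['m00'])],.018)[0]
            if .2<p[0]<.7 and -.5<p[1]<-.02:
                r=cv2.minAreaRect((q*1000).astype(np.float32));print(n,nm,p[:2].round(4),np.round(r[1],0),round(r[2]),cv2.contourArea(k))
    s=env.get_state();print('tcp',s['tcp_pos'].round(4),s['joint_pos'].round(2),'gap',round(s['finger_gap'],4))
E
python3 - <<'E'
from h import *
items(('top','side','wrist'))
E
```

```text
top B [ 0.4214 -0.3585] [41. 29.] 25 176.0
top B [ 0.4992 -0.3505] [22. 40.] 59 81.0
side B [ 0.4214 -0.3623] [43. 29.] 26 251.5
side B [ 0.4994 -0.3446] [30. 42.] 18 218.5
side O [ 0.5087 -0.2705] [35. 30.] 56 135.5
side O [ 0.4144 -0.1777] [36. 31.] 81 129.0
side O [ 0.5088 -0.1667] [32. 35.] 3 112.0
wrist B [ 0.501 -0.334] [29. 39.] 17 732.0
wrist B [ 0.4399 -0.3471] [11. 26.] 14 132.0
wrist O [ 0.5093 -0.1657] [34. 34.] 39 1086.5
wrist O [ 0.4148 -0.1769] [33. 33.] 42 1006.5
wrist O [ 0.5094 -0.2702] [32. 32.] 0 752.0
tcp [ 0.5091 -0.1647  0.1638] [-0.46  0.27 -0.2   1.1   0.    1.11] gap 0.06
```

Call:
move_arm --moves '[0.001,0,-0.04,0,0.06,0.001,0,-0.08,0,0.06,0.001,0,-0.11,0,0.06,0.001,0,-0.13,0,0.06,0.001,0,-0.147,0,0.06,0.001,0,-0.147,0,0.06,0.001,0,-0.147,0,0,0.001,0,-0.147,0,0,0.001,0,-0.147,0,0,0.001,0,-0.147,0,0,0.001,0,-0.147,0,0]' --newtons 40

```text
clock: 10.3
tcp_pos: [0.5108, -0.1659, 0.0177]
orientation: [0.002, 0.707, 0.707, 0.001]
wrist_force: [-1.0, 0.9, 7.9]
finger_gap: 0.0336
grip_force: 40.3
```

Call:
move_arm --moves '[0,0,0,0,0,0,0,0,0,0,0,0,0.04,0,0,0,0,0.08,0,0,0,0,0.12,0,0,0,0,0.14,0,0]'

```text
clock: 10.8
tcp_pos: [0.511, -0.1665, 0.1614]
orientation: [0.004, 0.707, 0.707, 0.001]
wrist_force: [0.4, -0.5, -0.4]
finger_gap: 0.0337
grip_force: 40.1
```

Call:
move_arm --moves '[0.032,0.366,0,1.571,0,0.032,0.366,0,1.571,0,0.032,0.366,0,1.571,0,0.032,0.366,0,1.571,0,0.032,0.366,0,1.571,0,0.032,0.366,0,1.571,0,0.032,0.366,0,1.571,0,0.032,0.366,0,1.571,0,0.032,0.366,0,1.571,0,0.032,0.366,0,1.571,0,0.032,0.366,0,1.571,0,0.032,0.366,0,1.571,0]'

```text
clock: 11.8
tcp_pos: [0.541, 0.2018, 0.1563]
orientation: [0.001, 0.031, 1.0, 0.0]
wrist_force: [-0.7, 0.1, -1.1]
finger_gap: 0.0339
grip_force: 40.1
```

Call:
move_arm --moves '[0,0,0,0.067,0,0,0,0,0.067,0]'

```text
clock: 11.97
tcp_pos: [0.5412, 0.2009, 0.1563]
orientation: [0.001, 0.001, 1.0, 0.0]
wrist_force: [0.3, 0.2, 0.0]
finger_gap: 0.0337
grip_force: 40.1
```

Run:
```python
from h import *
items(('top','side'))
print(env.get_state()['orientation'])
```

```text
top B [ 0.4216 -0.3586] [41. 29.] 28 176.0
top B [ 0.4993 -0.3413] [27. 43.] 19 166.0
top O [ 0.4132 -0.1771] [32. 31.] 90 134.5
top O [ 0.5079 -0.2703] [31. 30.] 44 123.5
side B [ 0.4214 -0.3624] [43. 29.] 26 253.5
side B [ 0.4993 -0.3445] [30. 42.] 18 217.5
side O [ 0.5089 -0.2703] [35. 30.] 56 135.0
side O [ 0.4143 -0.1777] [36. 31.] 61 130.0
tcp [0.5412 0.2006 0.1562] [ 0.22  0.35 -0.1   1.11  0.    0.22] gap 0.034
[5.59354715e-04 2.97757966e-03 9.99995402e-01 1.33961278e-04]
```

Call:
move_arm --moves '[0,0,-0.04,0,0,0,0,-0.08,0,0,0,0,-0.105,0,0,0,0,-0.12,0,0,0,0,-0.12,0,0,0,0,-0.12,0,0.05,0,0,-0.12,0,0.05,0,0,-0.12,0,0.05,0,0,-0.08,0,0.05,0,0,-0.04,0,0.05,0,0,0,0,0.05,0,0,0,0,0.06]'

```text
clock: 13.07
tcp_pos: [0.5457, 0.2017, 0.1647]
orientation: [0.007, 0.002, 1.0, 0.002]
wrist_force: [2.1, 0.2, 0.2]
finger_gap: 0.0596
grip_force: 0.0
```

Run:
```python
from h import *
items(())
t=snap('top');w=snap('wrist')
cv2.imwrite('pics/m4.png',np.hstack([cv2.resize(t['pixels'][150:290,120:280],(400,350)),cv2.resize(w['pixels'],(400,350))])[:,:,::-1])
```

```text
tcp [0.5457 0.2017 0.1647] [ 0.22  0.35 -0.09  1.12  0.    0.22] gap 0.0596
```

View pics/m4.png

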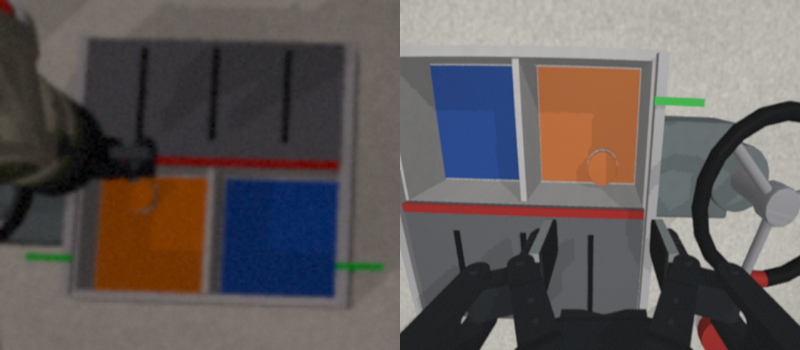

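The puck lies on the orange mat, near its back edge, at about (600,165) in the wrist crop. Next is the puck at (0.414,-0.1775).

Call:
move_arm --moves '[-0.127,-0.3775,0,0,0.06,-0.127,-0.3775,0,0,0.06,-0.127,-0.3775,0,0,0.06,-0.127,-0.3775,0,0,0.06,-0.127,-0.3775,0,0,0.06,-0.127,-0.3775,0,0,0.06,-0.127,-0.3775,0,0,0.06,-0.127,-0.3775,0,0,0.06,-0.127,-0.3775,0,0,0.06,-0.127,-0.3775,0,0,0.06,-0.127,-0.3775,0,0,0.06,-0.127,-0.3775,0,0,0.06]'

```text
clock: 14.17
tcp_pos: [0.4127, -0.1776, 0.1543]
orientation: [-0.001, 0.004, 1.0, 0.001]
wrist_force: [-0.5, 0.1, -0.5]
finger_gap: 0.06
grip_force: 0.0
```

Run:
```python
from h import *
items(('top','side','wrist'))
```

```text
top B [ 0.5102 -0.3538] [17. 14.] 18 20.5
side B [ 0.4214 -0.3624] [43. 29.] 26 253.5
side B [ 0.4994 -0.3446] [30. 42.] 18 218.5
side O [ 0.5086 -0.2703] [35. 30.] 56 136.0
side O [ 0.4143 -0.1777] [36. 31.] 61 130.0
wrist B [ 0.4216 -0.3575] [42. 32.] 25 1527.5
wrist B [ 0.4986 -0.34  ] [29. 45.] 18 1215.5
wrist B [ 0.4117 -0.3391] [38.  1.] 26 23.5
wrist O [ 0.4145 -0.1771] [33. 33.] 90 1136.0
tcp [ 0.4136 -0.1758  0.1548] [-0.58  0.12 -0.41  1.04  0.   -0.58] gap 0.0601
```

Go down to TCP 0.018 (about -0.137).

Call:
move_arm --moves '[0.001,0,-0.04,0,0.06,0.001,0,-0.08,0,0.06,0.001,0,-0.11,0,0.06,0.001,0,-0.125,0,0.06,0.001,0,-0.137,0,0.06,0.001,0,-0.137,0,0.06,0.001,0,-0.137,0,0,0.001,0,-0.137,0,0,0.001,0,-0.137,0,0,0.001,0,-0.137,0,0,0.001,0,-0.137,0,0,0.001,0,-0.137,0,0]'

```text
clock: 15.32
tcp_pos: [0.4159, -0.1772, 0.0195]
orientation: [0.001, 0.002, 1.0, -0.0]
wrist_force: [0.6, 2.1, 7.0]
finger_gap: 0.0339
grip_force: 40.2
```

Call:
move_arm --moves '[0,0,0,0,0,0,0,0.04,0,0,0,0,0.08,0,0,0,0,0.12,0,0,0,0,0.14,0,0,0,0,0.14,0,0]'

```text
clock: 15.82
tcp_pos: [0.4178, -0.1789, 0.1638]
orientation: [0.004, 0.002, 1.0, -0.003]
wrist_force: [0.0, 0.2, -0.2]
finger_gap: 0.0337
grip_force: 40.0
```

Call:
move_arm --moves '[0.054,0.379,0,0,0,0.054,0.379,0,0,0,0.054,0.379,0,0,0,0.054,0.379,0,0,0,0.054,0.379,0,0,0,0.054,0.379,0,0,0,0.054,0.379,0,0,0,0.054,0.379,0,0,0,0.054,0.379,0,0,0,0.054,0.379,0,0,0,0.054,0.379,0,0,0,0.054,0.379,0,0,0]'

```text
clock: 16.82
tcp_pos: [0.4682, 0.2019, 0.1576]
orientation: [-0.001, 0.001, 1.0, -0.001]
wrist_force: [-0.0, -0.9, 0.6]
finger_gap: 0.0337
grip_force: 40.1
```

Call:
move_arm --moves '[0,0,-0.04,0,0,0,0,-0.08,0,0,0,0,-0.105,0,0,0,0,-0.12,0,0,0,0,-0.12,0,0,0,0,-0.12,0,0.05,0,0,-0.12,0,0.05,0,0,-0.12,0,0.05,0,0,-0.08,0,0.05,0,0,-0.04,0,0.05,0,0,0,0,0.05,0,0,0,0,0.06]'

```text
clock: 17.82
tcp_pos: [0.474, 0.2033, 0.1681]
orientation: [0.007, 0.002, 1.0, 0.002]
wrist_force: [1.2, 1.1, 0.1]
finger_gap: 0.0595
grip_force: 0.0
```

Run:
```python
from h import *
items(('top','side'))
```

```text
top B [ 0.4217 -0.3586] [41. 29.] 27 178.0
top B [ 0.4993 -0.3411] [27. 43.] 18 163.0
top O [ 0.5078 -0.2707] [31. 30.] 44 119.5
side B [ 0.4215 -0.3623] [43. 29.] 26 252.5
side B [ 0.4994 -0.3446] [30. 42.] 18 218.5
side O [ 0.5086 -0.2705] [32. 30.] 56 133.0
tcp [0.4713 0.2026 0.1623] [ 0.25  0.23 -0.26  1.07 -0.    0.25] gap 0.0599
```

Call:
move_arm --moves '[0.031,-0.5445,0,-1.257,0.055,0.031,-0.5445,0,-1.257,0.055,0.031,-0.5445,0,-1.257,0.055,0.031,-0.5445,0,-1.257,0.055,0.031,-0.5445,0,-1.257,0.055,0.031,-0.5445,0,-1.257,0.055,0.031,-0.5445,0,-1.257,0.055,0.031,-0.5445,0,-1.257,0.055,0.031,-0.5445,0,-1.257,0.055,0.031,-0.5445,0,-1.257,0.055,0.031,-0.5445,0,-1.257,0.055,0.031,-0.5445,0,-1.257,0.055]'

```text
clock: 18.92
tcp_pos: [0.4965, -0.2989, 0.1578]
orientation: [-0.001, 0.59, 0.807, 0.0]
wrist_force: [0.4, -0.6, -0.4]
finger_gap: 0.0547
grip_force: 0.0
```

Call:
move_arm --moves '[0,-0.044,0,0,0.055,0,-0.044,0,0,0.055,0,-0.044,0,0,0.055]'

```text
clock: 19.17
tcp_pos: [0.4964, -0.3434, 0.1571]
orientation: [-0.001, 0.591, 0.807, 0.0]
wrist_force: [-0.3, 1.0, -0.4]
finger_gap: 0.0549
grip_force: 0.0
```

Run:
```python
from h import *
items(('side','wrist'));print(env.get_state()['orientation'])
```

```text
side B [ 0.4214 -0.3624] [43. 29.] 26 252.5
side B [ 0.4994 -0.3446] [30. 42.] 18 218.5
side O [ 0.5087 -0.2702] [35. 30.] 56 137.0
wrist B [ 0.424  -0.3586] [43. 29.] 26 1563.5
wrist B [ 0.5006 -0.3408] [28. 43.] 17 1472.0
wrist O [ 0.5092 -0.2701] [33. 33.] 19 1350.0
tcp [ 0.4966 -0.3403  0.1575] [-0.73  0.4  -0.03  1.14  0.    0.53] gap 0.055
[-1.19122438e-03  5.89661189e-01  8.07649778e-01  3.13581290e-04]
```

Call:
move_arm --moves '[0.003,0,-0.04,0,0.055,0.003,0,-0.08,0,0.055,0.003,0,-0.11,0,0.055,0.003,0,-0.125,0,0.055,0.003,0,-0.138,0,0.055,0.003,0,-0.138,0,0.055,0.003,0,-0.138,0,0,0.003,0,-0.138,0,0,0.003,0,-0.138,0,0,0.003,0,-0.138,0,0,0.003,0,-0.138,0,0,0.003,0,-0.138,0,0]'

```text
clock: 20.27
tcp_pos: [0.5013, -0.3415, 0.022]
orientation: [0.001, 0.589, 0.808, 0.0]
wrist_force: [-0.5, 2.7, 6.1]
finger_gap: 0.0283
grip_force: 40.2
```

Call:
move_arm --moves '[0,0,0,0,0,0,0,0.04,0,0,0,0,0.08,0,0,0,0,0.12,0,0,0,0,0.14,0,0,0,0,0.14,0,0]'

```text
clock: 20.77
tcp_pos: [0.5029, -0.3436, 0.1671]
orientation: [0.005, 0.59, 0.808, -0.001]
wrist_force: [1.7, -0.4, 0.0]
finger_gap: 0.0283
grip_force: 39.6
```

Call:
move_arm --moves '[0.0305,0.401,0,1.257,0,0.0305,0.401,0,1.257,0,0.0305,0.401,0,1.257,0,0.0305,0.401,0,1.257,0,0.0305,0.401,0,1.257,0,0.0305,0.401,0,1.257,0,0.0305,0.401,0,1.257,0,0.0305,0.401,0,1.257,0,0.0305,0.401,0,1.257,0,0.0305,0.401,0,1.257,0,0.0305,0.401,0,1.257,0,0.0305,0.401,0,1.257,0]'

```text
clock: 21.77
tcp_pos: [0.5303, 0.0614, 0.1597]
orientation: [-0.001, 0.0, 1.0, -0.0]
wrist_force: [0.0, -0.0, -1.2]
finger_gap: 0.0281
grip_force: 39.6
```

Call:
move_arm --moves '[0,0,-0.04,0,0,0,0,-0.08,0,0,0,0,-0.105,0,0,0,0,-0.12,0,0,0,0,-0.12,0,0,0,0,-0.12,0,0.05,0,0,-0.12,0,0.05,0,0,-0.12,0,0.05,0,0,-0.08,0,0.05,0,0,-0.04,0,0.05,0,0,0,0,0.05,0,0,0,0,0.06]'

```text
clock: 22.77
tcp_pos: [0.5362, 0.0596, 0.1704]
orientation: [0.008, 0.002, 1.0, -0.0]
wrist_force: [1.1, -0.1, -0.3]
finger_gap: 0.0597
grip_force: 0.0
```

Run:
```python
from h import *
items(('top','side'))
t=snap('top');w=snap('wrist')
cv2.imwrite('pics/m5.png',np.hstack([cv2.resize(t['pixels'][150:290,120:280],(400,350)),cv2.resize(w['pixels'],(400,350))])[:,:,::-1])
```

```text
top B [ 0.4215 -0.3585] [41. 29.] 25 174.0
top O [ 0.508  -0.2711] [27. 32.] 88 105.5
side B [ 0.4214 -0.3623] [44. 29.] 26 253.5
side O [ 0.5089 -0.2703] [35. 30.] 56 136.5
tcp [0.5333 0.0597 0.1645] [-0.04  0.27 -0.2   1.09  0.   -0.03] gap 0.0599
```

View pics/m5.png

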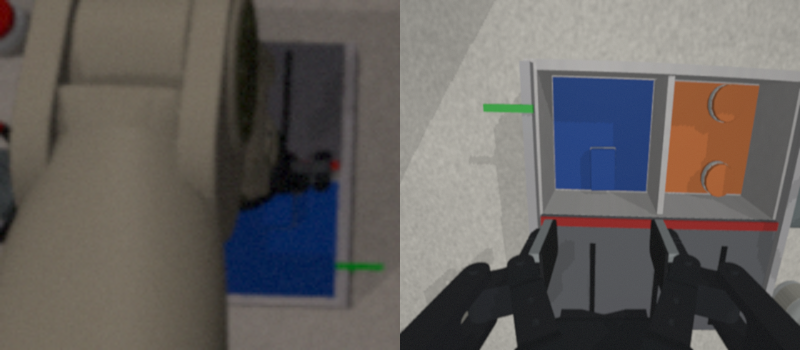

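The wrist crop shows the tablet on the blue mat at (603,170), and both pucks on the orange mat at (722,105) and (715,180). Next is the second tablet.

Call:
move_arm --moves '[-0.109,-0.4185,0,0.4625,0.055,-0.109,-0.4185,0,0.4625,0.055,-0.109,-0.4185,0,0.4625,0.055,-0.109,-0.4185,0,0.4625,0.055,-0.109,-0.4185,0,0.4625,0.055,-0.109,-0.4185,0,0.4625,0.055,-0.109,-0.4185,0,0.4625,0.055,-0.109,-0.4185,0,0.4625,0.055,-0.109,-0.4185,0,0.4625,0.055,-0.109,-0.4185,0,0.4625,0.055,-0.109,-0.4185,0,0.4625,0.055,-0.109,-0.4185,0,0.4625,0.055]'

```text
clock: 23.97
tcp_pos: [0.4198, -0.3643, 0.1589]
orientation: [-0.001, -0.224, 0.975, -0.0]
wrist_force: [0.2, -0.7, 0.4]
finger_gap: 0.0549
grip_force: 0.0
```

Run:
```python
from h import *
items(('side','wrist'));print(env.get_state()['orientation'])
```

```text
side B [ 0.4214 -0.3624] [43. 29.] 26 252.5
side O [ 0.5046 -0.2667] [36. 19.] 51 82.0
wrist B [ 0.4215 -0.361 ] [42. 27.] 25 1461.0
wrist O [ 0.5092 -0.2701] [32. 33.] 76 745.5
tcp [ 0.4205 -0.3591  0.1587] [-0.85  0.31 -0.16  1.11  0.   -1.31] gap 0.0551
[-6.76882803e-04 -2.25768788e-01  9.74179388e-01  1.58645511e-03]
```

Call:
move_arm --moves '[0.001,0,-0.04,0,0.055,0.001,0,-0.08,0,0.055,0.001,0,-0.11,0,0.055,0.001,0,-0.125,0,0.055,0.001,0,-0.138,0,0.055,0.001,0,-0.138,0,0.055,0.001,0,-0.138,0,0,0.001,0,-0.138,0,0,0.001,0,-0.138,0,0,0.001,0,-0.138,0,0,0.001,0,-0.138,0,0,0.001,0,-0.138,0,0]'

```text
clock: 25.07
tcp_pos: [0.4235, -0.3591, 0.0235]
orientation: [0.001, -0.227, 0.974, -0.001]
wrist_force: [0.9, 0.1, 3.4]
finger_gap: 0.028
grip_force: 40.1
```

Call:
move_arm --moves '[0,0,0,0,0,0,0,0.04,0,0,0,0,0.08,0,0,0,0,0.12,0,0,0,0,0.14,0,0,0,0,0.14,0,0]'

```text
clock: 25.57
tcp_pos: [0.425, -0.3613, 0.1683]
orientation: [0.002, -0.227, 0.974, -0.004]
wrist_force: [0.4, 0.1, -0.4]
finger_gap: 0.0277
grip_force: 39.4
```

Carry it to (0.4704, 0.0603) with a turn of -0.4625.

Call:
move_arm --moves '[0.048,0.42,0,-0.4625,0,0.048,0.42,0,-0.4625,0,0.048,0.42,0,-0.4625,0,0.048,0.42,0,-0.4625,0,0.048,0.42,0,-0.4625,0,0.048,0.42,0,-0.4625,0,0.048,0.42,0,-0.4625,0,0.048,0.42,0,-0.4625,0,0.048,0.42,0,-0.4625,0,0.048,0.42,0,-0.4625,0,0.048,0.42,0,-0.4625,0,0.048,0.42,0,-0.4625,0]'

```text
clock: 26.57
tcp_pos: [0.4702, 0.064, 0.1616]
orientation: [-0.001, -0.001, 1.0, 0.0]
wrist_force: [-0.9, -0.9, -0.8]
finger_gap: 0.0279
grip_force: 39.5
```

Call:
move_arm --moves '[0,0,-0.04,0,0,0,0,-0.08,0,0,0,0,-0.105,0,0,0,0,-0.12,0,0,0,0,-0.12,0,0,0,0,-0.12,0,0.05,0,0,-0.12,0,0.05,0,0,-0.12,0,0.05,0,0,-0.08,0,0.05,0,0,-0.04,0,0.05,0,0,0,0,0.05,0,0,0,0,0.06]'

```text
clock: 27.57
tcp_pos: [0.4761, 0.0611, 0.1717]
orientation: [0.008, 0.002, 1.0, -0.0]
wrist_force: [1.5, -1.1, 0.6]
finger_gap: 0.0598
grip_force: 0.0
```

Run:
```python
from h import *
items(('top','side'))
```

```text
top O [ 0.5078 -0.2715] [29. 30.] 44 107.5
side O [ 0.5088 -0.2704] [35. 30.] 56 135.5
tcp [0.4732 0.0612 0.1659] [-0.04  0.16 -0.34  1.07  0.   -0.04] gap 0.0598
```

Call:
move_arm --moves '[0.0385,-0.3305,0,0,0.06,0.0385,-0.3305,0,0,0.06,0.0385,-0.3305,0,0,0.06,0.0385,-0.3305,0,0,0.06,0.0385,-0.3305,0,0,0.06,0.0385,-0.3305,0,0,0.06,0.0385,-0.3305,0,0,0.06,0.0385,-0.3305,0,0,0.06,0.0385,-0.3305,0,0,0.06,0.0385,-0.3305,0,0,0.06]'

```text
clock: 28.5
tcp_pos: [0.5085, -0.2711, 0.1609]
orientation: [-0.001, 0.004, 1.0, 0.001]
wrist_force: [-0.1, 1.1, -0.7]
finger_gap: 0.0598
grip_force: 0.0
```

Run:
```python
from h import *
items(('side','wrist'))
```

```text
side O [ 0.5088 -0.2704] [35. 30.] 56 135.5
wrist O [ 0.509  -0.2702] [32. 32.] 90 1069.0
tcp [ 0.5084 -0.2683  0.1614] [-0.63  0.35 -0.1   1.13  0.   -0.62] gap 0.0602
```

Call:
move_arm --moves '[0.0,0,-0.04,0,0.06,0.0,0,-0.08,0,0.06,0.0,0,-0.11,0,0.06,0.0,0,-0.13,0,0.06,0.0,0,-0.143,0,0.06,0.0,0,-0.143,0,0.06,0.0,0,-0.143,0,0,0.0,0,-0.143,0,0,0.0,0,-0.143,0,0,0.0,0,-0.143,0,0,0.0,0,-0.143,0,0,0.0,0,-0.143,0,0]'

```text
clock: 29.6
tcp_pos: [0.5104, -0.2694, 0.021]
orientation: [0.001, 0.002, 1.0, -0.0]
wrist_force: [-0.7, 1.7, 5.6]
finger_gap: 0.0338
grip_force: 40.4
```

Call:
move_arm --moves '[0,0,0,0,0,0,0,0.04,0,0,0,0,0.08,0,0,0,0,0.12,0,0,0,0,0.14,0,0,0,0,0.14,0,0]'

```text
clock: 30.1
tcp_pos: [0.5123, -0.2714, 0.166]
orientation: [0.004, 0.002, 1.0, -0.003]
wrist_force: [1.1, -0.7, -0.2]
finger_gap: 0.0332
grip_force: 39.9
```

Call:
move_arm --moves '[-0.005,0.441,0,0,0,-0.005,0.441,0,0,0,-0.005,0.441,0,0,0,-0.005,0.441,0,0,0,-0.005,0.441,0,0,0,-0.005,0.441,0,0,0,-0.005,0.441,0,0,0,-0.005,0.441,0,0,0,-0.005,0.441,0,0,0,-0.005,0.441,0,0,0,-0.005,0.441,0,0,0,-0.005,0.441,0,0,0]'

```text
clock: 31.1
tcp_pos: [0.5035, 0.1762, 0.1587]
orientation: [-0.0, -0.001, 1.0, 0.001]
wrist_force: [1.1, -0.1, 0.1]
finger_gap: 0.0337
grip_force: 40.0
```

Call:
move_arm --moves '[0,0,-0.04,0,0,0,0,-0.08,0,0,0,0,-0.105,0,0,0,0,-0.12,0,0,0,0,-0.12,0,0,0,0,-0.12,0,0.05,0,0,-0.12,0,0.05,0,0,-0.12,0,0.05,0,0,-0.08,0,0.05,0,0,-0.04,0,0.05,0,0,0,0,0.05,0,0,0.04,0,0.05]'

```text
clock: 32.1
tcp_pos: [0.5046, 0.1718, 0.203]
orientation: [0.001, 0.002, 1.0, 0.0]
wrist_force: [1.9, 0.0, -0.2]
finger_gap: 0.05
grip_force: 0.0
```

Run:
```python
from h import *
items(('top','side'))
t=snap('top');w=snap('wrist')
cv2.imwrite('pics/m6.png',np.hstack([cv2.resize(t['pixels'],(400,350)),cv2.resize(w['pixels'],(400,350))])[:,:,::-1])
```

```text
tcp [0.509  0.1727 0.2087] [ 0.18  0.24 -0.13  1.19  0.    0.18] gap 0.0501
```

View pics/m6.png

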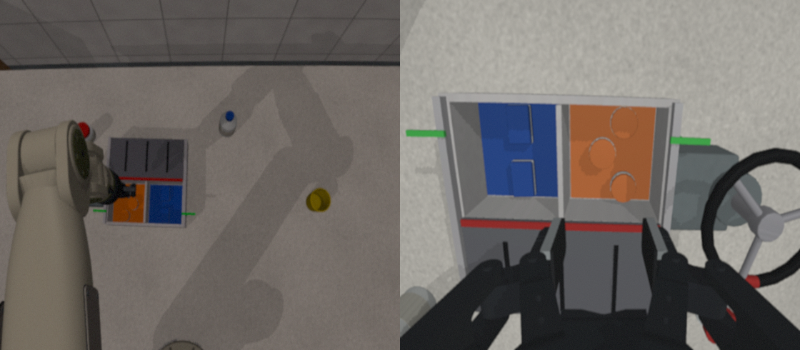

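All five parts lie in their compartments: tablets at (517,125) and (523,178), pucks at (622,122), (602,152) and (622,185) in the wrist crop. The worktop is clear. Back to the wheel.

Call:
move_arm --moves '[0.061,0.1885,0.0,0,0,0.061,0.1885,0,0,0,0.061,0.1885,0,0,0,0.061,0.1885,0,0,0,0.061,0.1885,0,0,0,0.061,0.1885,0,0,0,0.061,0.1885,0,0,0,0.061,0.1885,0,0,0,0.061,0.1885,0,0,0]'

```text
clock: 33.05
tcp_pos: [0.5648, 0.359, 0.1991]
orientation: [-0.001, 0.002, 1.0, -0.0]
wrist_force: [0.3, 0.1, -0.1]
finger_gap: 0.0004
grip_force: 0.0
```

Run:
```python
from h import *
items(())
s=snap('side');w=snap('wrist');print(ring(w,HUB),band(w))
R=.034;a=[.77-.36*i for i in range(15)]
for x in a: print(round(x,2),(R*np.array([np.cos(x)-np.cos(a[0]),np.sin(x)-np.sin(a[0])])).round(3))
```

```text
tcp [0.5648 0.359  0.1991] [ 0.45  0.51  0.25  1.31 -0.    0.45] gap 0.0004
(array([0.54021557, 0.33481431]), np.float64(0.05988481683071961), 10045) (-0.237, 0.055)
0.77 [0. 0.]
0.41 [ 0.007 -0.01 ]
0.05 [ 0.01  -0.022]
-0.31 [ 0.008 -0.034]
-0.67 [ 0.002 -0.045]
-1.03 [-0.007 -0.053]
-1.39 [-0.018 -0.057]
-1.75 [-0.03  -0.057]
-2.11 [-0.042 -0.053]
-2.47 [-0.051 -0.045]
-2.83 [-0.057 -0.034]
-3.19 [-0.058 -0.022]
-3.55 [-0.056 -0.01 ]
-3.91 [-0.049 -0.   ]
-4.27 [-0.039  0.007]
```

Descend by 0.081, then start pushing clockwise.

Call:
move_arm --moves '[0,0,-0.03,0,0,0,0,-0.06,0,0,0,0,-0.081,0,0,0,0,-0.081,0,0]'

```text
clock: 33.48
tcp_pos: [0.5624, 0.3578, 0.1137]
orientation: [-0.004, 0.003, 1.0, -0.002]
wrist_force: [-0.7, -1.1, 0.1]
finger_gap: 0.0002
grip_force: 0.0
```

Call:
move_arm --moves '[0.004,-0.005,0,0,0,0.007,-0.01,0,0,0,0.009,-0.016,0,0,0,0.01,-0.022,0,0,0,0.01,-0.028,0,0,0,0.008,-0.034,0,0,0,0.006,-0.04,0,0,0,0.002,-0.045,0,0,0]'

```text
clock: 34.15
tcp_pos: [0.5705, 0.3205, 0.1214]
orientation: [0.004, 0.001, 1.0, 0.006]
wrist_force: [3.2, 19.3, -2.2]
finger_gap: 0.0002
grip_force: 7.5
```

Run:
```python
from h import *
wheel()
```

```text
top band None edge strip x (0.0518, 213)
side band (-1.02, 0.063) edge strip x (0.0525, 117)
```

Call:
move_arm --moves '[-0.004,-0.004,0,0,0,-0.009,-0.008,0,0,0,-0.02,-0.012,0,0,0,-0.032,-0.012,0,0,0,-0.044,-0.008,0,0,0,-0.053,0.0,0,0,0,-0.059,0.011,0,0,0,-0.06,0.023,0,0,0,-0.0595,0.029,0,0,0,-0.058,0.035,0,0,0,-0.058,0.035,0,0,0]'

```text
clock: 35.17
tcp_pos: [0.508, 0.3455, 0.1188]
orientation: [-0.002, 0.004, 1.0, -0.004]
wrist_force: [-6.0, -12.1, 2.6]
finger_gap: 0.0001
grip_force: 6.0
```

Run:
```python
from h import *
wheel()
```

```text
top band None edge strip x (-0.0105, 213)
side band None edge strip x (-0.009, 126)
```

Call:
move_arm --moves '[0.002,0.004,0,0,0,0.0043,0.0073,0,0,0,0.0065,0.01,0,0,0,0.009,0.0122,0,0,0,0.0117,0.0143,0,0,0,0.0117,0.0143,0,0,0,0.0117,0.0143,0,0,0]'

```text
clock: 35.85
tcp_pos: [0.5167, 0.3596, 0.117]
orientation: [-0.005, 0.003, 1.0, -0.004]
wrist_force: [-9.7, -12.1, -3.1]
finger_gap: -0.0004
grip_force: 6.1
```

```bash
cat >> h.py <<'E'
def edge2(c):
    # front edge of red strip vs line through both green marks' centres, station x, each on its own plane
    h=cv2.cvtColor(c['pixels'],cv2.COLOR_RGB2HSV);cs,sn=np.cos(YAW),np.sin(YAW)
    def loc(rg,z,f):
        v,u=np.nonzero(cv2.inRange(h,np.array(rg[0]),np.array(rg[1])));P=onz(c,np.c_[u,v],z)[:,:2]-np.array([.5023,.1223]);x=P@[cs,sn];y=P@[-sn,cs];k=f(x,y);return x[k],y[k]
    gx,gy=loc(GRN,.085,lambda x,y:(abs(abs(y)-.146)<.03)&(abs(x+.031)<.02))
    rx,ry=loc(RED,.0775,lambda x,y:(abs(y)<.12)&(abs(x)<.09))
    print('green x',[(gx[gy*s>0].mean().round(4),int((gy*s>0).sum())) for s in(1,-1)],'red n/mean/std',len(rx),rx.mean().round(4),'width~',(np.sqrt(12)*np.std(rx-np.polyval(np.polyfit(ry,rx,1),ry))).round(4),np.polyfit(ry,rx,1).round(4))
E
python3 - <<'E'
from h import *
wheel()
for n in('top','side'): edge2(snap(n))
E
```

```text
top band None edge strip x (-0.0197, 211)
side band None edge strip x (-0.0181, 132)
green x [(np.float64(-0.0311), 38), (np.float64(-0.0311), 48)] red n/mean/std 203 -0.0197 width~ 0.0064 [-0.0069 -0.0196]
green x [(np.float64(-0.0309), 22), (np.float64(-0.034), 54)] red n/mean/std 132 -0.0181 width~ 0.007 [-0.0017 -0.0181]
```

Call:
move_arm --moves '[0.002,0.0013,0,0,0,0.004,0.0024,0,0,0,0.006,0.0034,0,0,0,0.0084,0.0043,0,0,0,0.0084,0.0043,0,0,0,0.0084,0.0043,0,0,0]'

```text
clock: 36.55
tcp_pos: [0.5238, 0.3645, 0.1166]
orientation: [-0.006, 0.002, 1.0, -0.004]
wrist_force: [-12.0, -8.2, -3.2]
finger_gap: -0.0002
grip_force: 6.2
```

Run:
```python
from h import *
for n in('top','side','top'): edge2(snap(n))
items(())
```

```text
green x [(np.float64(-0.031), 37), (np.float64(-0.0311), 48)] red n/mean/std 207 -0.0246 width~ 0.0064 [-0.0059 -0.0245]
green x [(np.float64(-0.0309), 22), (np.float64(-0.0341), 54)] red n/mean/std 118 -0.0233 width~ 0.0066 [-0.0034 -0.0233]
green x [(np.float64(-0.031), 37), (np.float64(-0.031), 49)] red n/mean/std 220 -0.0244 width~ 0.0064 [-0.0071 -0.0243]
tcp [0.5238 0.3645 0.1166] [ 0.48  0.5   0.03  1.11 -0.    0.49] gap -0.0
```

Call:
move_arm --moves '[0.001,0.0003,0,0,0,0.002,0.0005,0,0,0,0.0028,0.0006,0,0,0,0.0028,0.0006,0,0,0]'

```text
clock: 37.03
tcp_pos: [0.5257, 0.365, 0.1166]
orientation: [-0.007, 0.002, 1.0, -0.004]
wrist_force: [-15.2, -9.3, -0.3]
finger_gap: 0.0006
grip_force: 7.2
```

Call:
move_arm --moves '[-0.008,-0.003,0,0,0,-0.01,-0.004,0,0,0,-0.01,-0.004,0.04,0,0,-0.01,-0.004,0.08,0,0,-0.01,-0.004,0.12,0,0,-0.01,-0.004,0.16,0,0,-0.02,-0.034,0.18,0,0,-0.02,-0.064,0.18,0,0,-0.02,-0.064,0.18,0,0,-0.02,-0.064,0.18,0,0]'

```text
clock: 37.87
tcp_pos: [0.5134, 0.3045, 0.3009]
orientation: [0.002, 0.003, 1.0, 0.001]
wrist_force: [-0.2, 0.3, 0.7]
finger_gap: 0.0001
grip_force: 0.0
```

Run:
```python
from h import *
t,s,w=snap('top'),snap('side'),snap('wrist')
for c in(t,s,w): edge2(c);print(band(c))
cv2.imwrite('pics/m7.png',np.hstack([cv2.resize(t['pixels'][190:290,100:280],(400,350)),cv2.resize(w['pixels'],(400,350))])[:,:,::-1])
```

```text
green x [(np.float64(-0.0312), 37), (np.float64(-0.031), 49)] red n/mean/std 220 -0.0257 width~ 0.0063 [-0.0063 -0.0256]
None
green x [(np.float64(-0.0309), 22), (np.float64(-0.0341), 54)] red n/mean/std 119 -0.0246 width~ 0.0066 [ 0.0011 -0.0246]
None
green x [(np.float64(-0.0304), 215), (np.float64(-0.0295), 3)] red n/mean/std 1385 -0.0248 width~ 0.0069 [-0.0033 -0.0248]
(1.566, 0.057)
```

View pics/m7.png

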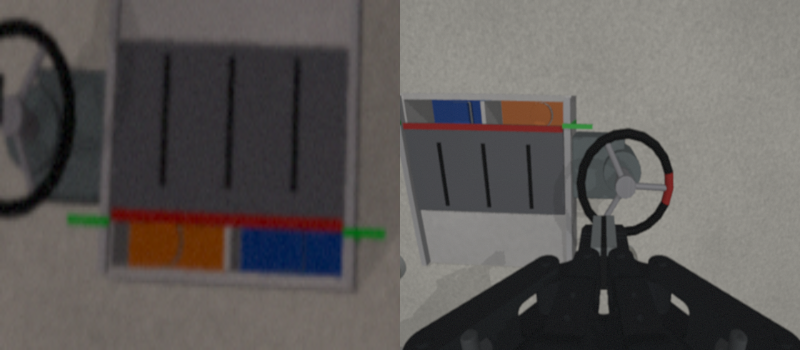

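The red edge lines up with the green marks in both views (top crop: red at row 218, marks at rows 219 and 233; wrist crop: red at 127, mark at 126). Estimates of the cover value come to 0.030–0.031. The arm is clear of everything, so I hand in.

```bash
python3 -c "
from workcell import env
print(env.hand_in())"
```

```text
the job is handed in; nothing more can be done
None
```

The job is handed in: I opened the cover fully by its wheel, put both blue tablets and all three orange pucks in their compartments, and turned the cover back to the airing marks (measured at 0.030–0.031 m against 0.030 m), with the arm clear and the bottle, cup and jar not moved.

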